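Hand a carrier over the end stop to the next rail and latch it

TASK

Lift the saddle carrier hanging on the feed rail up over the rail's end stop and hang it on the receiving rail, on the open part before its catch block, tongue towards the block. Then slide it along that rail, gently, until its tongue snaps into the catch block and stays latched against the buffer when you let go; do not press hard on the rails, do not ram the buffer to its bottom, and leave the things on the table beside the work where they are.

Things in the scene. Friction and masses are not known exactly. Their poses are not given: they have to be found in the camera images.
- carrier: grey and aluminium saddle carrier, 0.13-0.25 kg. Origin: middle of the underside of its 6 mm bridge (17x30 mm), which rests on the rail top; y along the rail, z up. Below, two cheeks straddle the rail: slot 11 mm wide, 18 mm deep, flaring to a mouth about 18 mm wide 28 mm below the origin, then two hanging plates (27 mm over both, 56 mm in y) to 85 mm below the origin
- carrier_grip (a point): middle of the carrier's grip tab, 28 mm above the carrier's origin; the tab is 12 mm in x, 26 mm in y, from 6 to 42 mm above the origin. Grip it across x, from above
- carrier_tip (a point): tip of the carrier's 10 mm wide steel tongue, 58 mm in +y from the carrier's origin; the tongue runs 2 mm above the rail top. Its head, 46 to 58 mm from the origin, rises to 10 mm above the rail top, with a sloping front and a square back
- feed_rail: fixed stand with a straight level steel rail 8 mm wide (x), 166 mm long (y), top 130 mm above the table; origin on the table under the rail's middle, y along the rail. The carrier starts hanging on it, tongue to +y; the receiving rail is beyond its +y end
- feed_stop (a point): top of the feed rail's +y end stop, a lug 8 mm thick that rises 15 mm above the rail top, 79 mm from the middle; a like one is at the other end
- receiving_rail: fixed stand with a straight level steel rail 8 mm wide (x), 200 mm long (y from -100 to +100 mm), top 130 mm above the table; origin on the table under the rail's middle, y along the rail. Its -y end, nearer the feed rail, is open, without a stop; a catch block (see plunger) is clamped on its +y half
- receiving_open_part (a point): on the receiving rail's top, 70 mm in -y from its middle: put the carrier down with its origin here (within 10 mm along the rail), then slide it to +y
- plunger (a joint): spring plunger in the dark steel catch block (28 mm wide, 44 long, 24 high over the rail, round housing to 35). The block's place is not measured: its entry face is anywhere from y = +12 to +46 mm on the receiving rail. Roofed: the tongue enters only by sliding to +y, home with its tip 25 mm inside. 0 = down, m, up 5 mm as it rides over the tongue's head (2 to 5 N of push), then drops behind it
- buffer (a joint): sprung rubber buffer at the back of the catch block, 23 mm inside, pressed to +y by the tongue's tip. 0 = free, grows as pressed, m; bottoms at 9.5 mm. Pushes back with 2 N at first plus 1.6 N per mm (7 N at 3 mm, 10 N at 5 mm, 15 N at 8 mm), beside the sliding friction. The plunger drops at 2 to 3 mm: press a little further, not over 8 mm. A latched carrier keeps it pressed 2 to 3 mm
- conn_box: bystander: black box with a white top plate, 44x62x30 mm, origin under its middle
- clip_tin: bystander: round open grey tin, 55 mm across, 16 mm high, origin under its middle
- reel_c: bystander: blue and orange flat reel, 68 mm across, 13 mm high, origin under its middle

How it is judged:
By the outcome, as a careful person would: the job done as asked, in the order asked, and still so for the second after the job is handed in, with the robot touching nothing.
It also fails if it takes over 54 s, if anything falls off the work surface, if the arm or the gripper's body presses on something with over 40 N, if the wrist force passes 120 N, or if a joint passes its speed limit or range.

ROBOT

A 6-joint arm with a two-finger parallel gripper is mounted at the origin on a cart in front of the work surface, level with it; the furniture and walls round the work are solid. World frame = base frame: x ahead of the robot, y to its left, z up, the work surface at z = 0. Lengths are in mm, angles in degrees, forces in N, time in s.
With the tool pointing down it reaches from about 300 to 850 mm from the base axis. Payload 4.2 kg.
Tool frame: the origin (TCP) lies at the very end of the fingers, on their centre line; the grasp point (between the pads) lies 19 mm behind it (env.grip_depth is the distance from the TCP to the grasp point, in mm); z points along the fingers, y is the line along which they close (so a half turn about z gives the same grasp; the last joint's range is limited). The gripper opens to 91 mm and grips with 3 to 60 N. Pads are 32 mm wide; open, the fingers measure 118 mm over their backs; the gripper's body (76 mm by 178 mm) begins 60 mm behind the grasp point.
Start: joints at [-77.98, 18.312, 89.639, -0, 72.044, -1.146], TCP at [130.977, -559.9, 213.976] pointing down, gripper open.
Joint ranges: [-177.97, 177.97], [-48.28, 115.42], [12.27, 149.76], [-77.06, 257.06], [2.81, 150.46], [-146.56, 146.56]. Speed limits (degrees/s): [147.25, 147.25, 180, 180, 180, 180].

INTERFACE

Orientations are given as [roll, pitch, yaw] about the fixed x, y, z axes, in that order (R = Rz(yaw) Ry(pitch) Rx(roll)).
In Python, from workcell import env, cams gives the robot as it stands.
- The arm moves only by the tool apply_moves, never from a script. Its argument "deltas" is a list of rows, each a list of 5 numbers: the shift along the tool's x, y, z in m, then the turn about the tool's z in rad, then the opening, from -1 (shut) to 1 (fully open), so that 0 is half open. In form: [[tx, ty, tz, roll, gripper], ...]. A call has 1 to 5 rows; each row is the pose to reach, as a shift and turn from the pose commanded when the call began, along the tool's axes at that moment; what a row does not reach only later rows make up. A row lasts 1/10 s, in which the tool goes at most 50 mm and 8.59 degrees, less where a joint would pass 70% of its speed; a pose out of reach is approached as far as the arm can. A call with a gripper value outside its range is refused whole. The fingers move at their own pace and stop on an object; "grip_force" is the grip in N (left out, the last holds). Time passes only in rows, so rows that repeat a pose let the fingers close. It gives the time, the measured TCP pose, the force, the opening and the grip force at its end, in the units of the state.
- env.state(): the state, without advancing time (a new reading comes with each control period).
- cams.grab_frame(name): name is "scene" or "side" or "wrist"; returns the picture (400x640x3 uint8, blue, green, red); there is no depth.
- cams.get_calibration(name): a dict with "mtx" (3x3 intrinsics, pixels), "eye" and "attitude" of the camera in the world; the wrist camera has in their place "tool_from_camera" (4x4, takes a point from camera to tool coordinates, whose origin is the TCP and whose axes are the flange's). Camera axes: x right, y down, z forward; pixel columns grow to the right and rows downward; lengths in mm; the calibration is good to about 2 mm. A picture is of the moment at which its call begins: read the wrist's pose just before it. get_calibration takes no time and is no camera call.
- env.job_done(): hands the job in; it is judged then, once.
The state is a dict: "time_s": time; "qpos": joint angles; "qvel": joint speeds; "effort": joint torques, N m; "ee_pos": TCP position; "ee_rot": TCP orientation; "force": force on the tool from outside, world axes, zero at the start; "torque": the same for the moment, N m; "gripper_width": finger opening in mm; "gripper_force": force on a finger pad.
Only numpy, scipy, OpenCV 4.12 (cv2) and the standard library are available. Lean on these libraries where they do the work, as an engineer would, in place of code of your own. Each camera call takes 0.05 s, during which the arm holds its last target. There are 200 camera calls.

## Working session

There is one attempt and no reset: what is moved stays moved. The work goes in short steps, Python scripts to look and compute and a tool call to move; the robot and the scene stay as the last step left them, time stands still between calls to the robot, and variables do not carry over. Pictures are saved under pics/ and viewed, at most 10 in all, crops included, and the job is handed in when it is done.

Besides the shell and the picture viewer there is one more tool, called as name(argument=value, ...), one argument or row to a line, values as JSON. apply_moves: Moves the arm, as the interface text tells. Its arguments: {"type":"object","properties":{"deltas":{"type":"array"},"grip_force":{"type":"number"}},"required":["deltas"]}

```bash
mkdir -p pics; ls; python3 - <<'E'
from workcell import env,cams
import cv2
for n in("scene","side"):
    cv2.imwrite(f"pics/{n}0.png",cams.grab_frame(n)); print(n,cams.get_calibration(n))
print(cams.get_calibration("wrist")); print(env.state(),env.grip_depth)
E
```

```text
pics
scene {'mtx': array([[408.36824065,   0.        , 316.51861854],
       [  0.        , 408.36824065, 207.33272528],
       [  0.        ,   0.        ,   1.        ]]), 'eye': array([155.29153346, 691.69917317, 759.18551158]), 'attitude': array([-133.4551984 ,   -0.29600918, -140.95141026])}
side {'mtx': array([[470.64773544,   0.        , 318.07415246],
       [  0.        , 470.64773544, 203.83078635],
       [  0.        ,   0.        ,   1.        ]]), 'eye': array([ 618.17046689, -936.06157979,  598.4101704 ]), 'attitude': array([-113.31503662,    1.11619061,    1.45988121])}
{'mtx': array([[311.00861094,   0.        , 314.63985606],
       [  0.        , 311.00861094, 198.98631888],
       [  0.        ,   0.        ,   1.        ]]), 'tool_from_camera': array([[ 9.86887698e-04, -9.68559921e-01, -2.48778425e-01,
         6.92140873e+01],
       [ 9.99999460e-01,  8.74848176e-04,  5.60917952e-04,
        -1.07358405e+00],
       [-3.25639296e-04, -2.48778844e-01,  9.68560262e-01,
        -1.71781725e+02],
       [ 0.00000000e+00,  0.00000000e+00,  0.00000000e+00,
         1.00000000e+00]])}
{'time_s': 0.1, 'qpos': array([-7.79811192e+01,  1.83460236e+01,  8.97011371e+01, -3.51334842e-03,
        7.20407037e+01, -1.14633887e+00]), 'qvel': array([ 0.09956605, -0.02257208, -0.19798103, -0.04600262,  0.11838901,
        0.02360733]), 'effort': array([ 8.21661024e-05, -4.13333952e+01, -2.32510060e+01,  7.28723849e-02,
        4.22470970e-02, -5.32895967e-05]), 'ee_pos': array([ 130.84559446, -559.4518976 ,  213.21226231]), 'ee_rot': array([-1.79912086e+02,  1.58201112e-03,  1.31663068e+01]), 'force': array([-0.66223601,  0.05080532,  0.13658898]), 'torque': array([ 0.00234011, -0.00111407, -0.09688309]), 'gripper_force': 0.0, 'gripper_width': 91.09318021553094} 18.8
```

View pics/scene0.png

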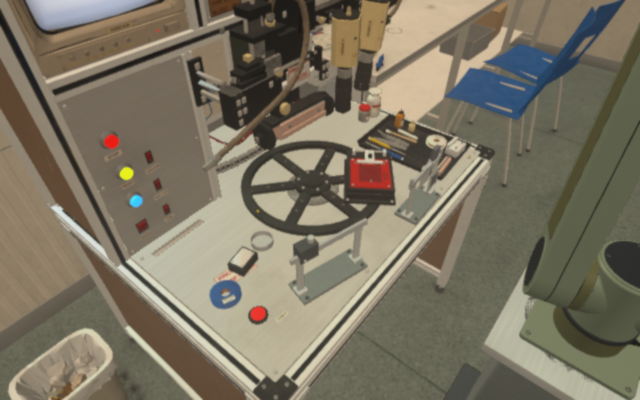

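View pics/side0.png

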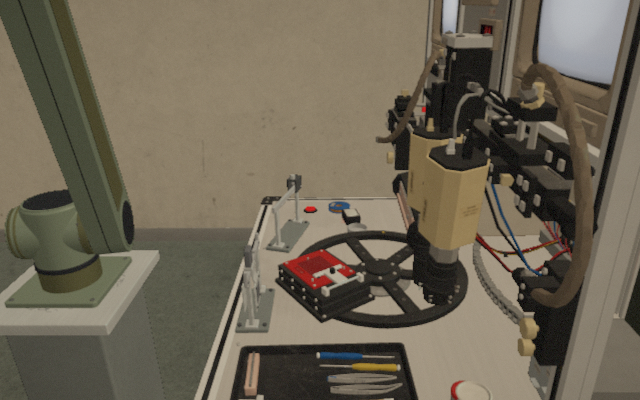

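The scene view shows the receiving rail with its dark block near (305,248) and its open end near (362,222). The feed stand with the carrier is around (430,170). In the side view the feed stand is at (252,270), the receiving rail at (285,205). I'll enlarge these.

```bash
python3 - <<'E'
import cv2,numpy as np
a=cv2.imread("pics/scene0.png");b=cv2.imread("pics/side0.png")
def c(i,x,y,w,h): return cv2.resize(i[y:y+h,x:x+w],(400,300),interpolation=cv2.INTER_CUBIC)
cv2.imwrite("pics/comp.png",np.vstack([np.hstack([c(a,280,210,100,75),c(a,385,130,100,75)]),np.hstack([c(b,220,170,120,90),c(b,205,230,120,90)])]))
E
```

```text
(no output)
```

View pics/comp.png

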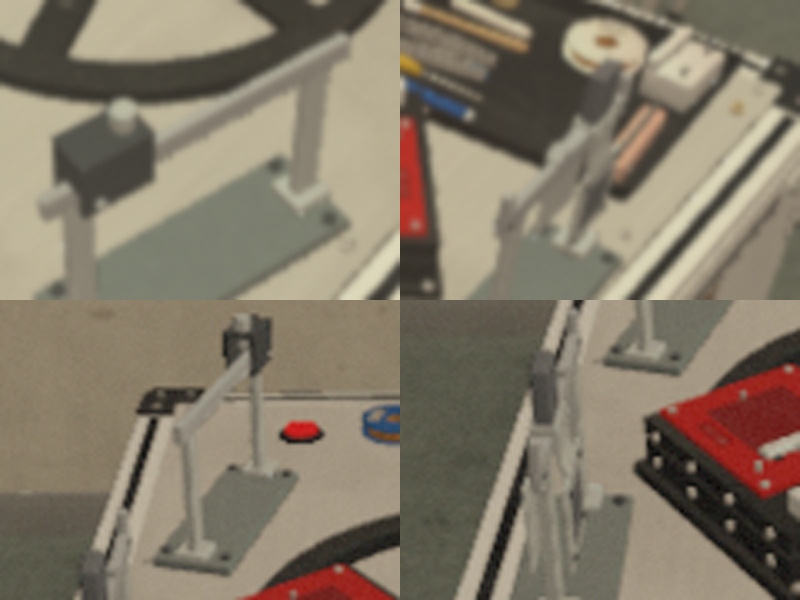

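The crops show the feed rail's +y stop at scene (412,180) and the carrier's dark tab top at scene (436,149) and side (249,246). The receiving rail's ends are at scene (366,219) and (292,259), and its near end in the side view is (274,209).

```bash
cat > h.py <<'E'
import numpy as np
from scipy.spatial.transform import Rotation as R
from workcell import env,cams
def rot(a): return R.from_euler('xyz',a,degrees=True).as_matrix()
def cam(n,st=None):
    c=cams.get_calibration(n)
    if n!="wrist": return c["mtx"],rot(c["attitude"]),np.array(c["eye"])
    st=st or env.state(); T=c["tool_from_camera"]; A=rot(st["ee_rot"])
    return c["mtx"],A@T[:3,:3],A@T[:3,3]+st["ee_pos"]
def ray(cm,u,v,z):
    K,A,e=cm; d=A@np.linalg.solve(K,[u,v,1.]); return e+d*(z-e[2])/d[2]
def proj(cm,p):
    K,A,e=cm; q=K@(A.T@(np.array(p)-e)); return q[:2]/q[2]
E
python3 - <<'E'
from h import *
s=cam("scene");d=cam("side")
for n,c,u,v,z in [("rec-",s,366,219,130),("rec+",s,292,259,130),("rec- side",d,274,209,130),("stop",s,412,180,145),("tab",s,436.2,148,172),("tab side",d,249,246,172),("block top entry c",s,280+140/4,210+110/4,154)]:
    print(n,ray(c,u,v,z).round(1))
E
```

```text
rec- [464.6 134.3 130. ]
rec+ [515.1 319.9 130. ]
rec- side [473.5 120.4 130. ]
stop [446.2 -29.2 145. ]
tab [ 448.8 -145.3  172. ]
tab side [ 458.  -147.5  172. ]
block top entry c [502.4 263.7 154. ]
```

apply_moves(
  deltas=[
    [0.407, -0.341, -0.087, -1.34, 1],
    [0.407, -0.341, -0.087, -1.34, 1],
    [0.407, -0.341, -0.087, -1.34, 1],
    [0.407, -0.341, -0.087, -1.34, 1],
    [0.407, -0.341, -0.087, -1.34, 1],
  ],
)

```text
time_s: 0.6
ee_pos: [279.6, -360.7, 254.4]
ee_rot: [-180.0, -0.0, 56.5]
force: [0.4, -1.2, 0.3]
gripper_width: 91.1
gripper_force: 0.0
```

```bash
cat >> h.py <<'E'
def delta(p,yaw):
    st=env.state(); A=rot(st["ee_rot"]); d=A.T@(np.array(p)-st["ee_pos"])/1000
    B=rot([180,0,yaw]); r=A.T@B; t=np.arctan2(r[1,0],r[0,0])
    print("t",round(st["time_s"],2),"pos",st["ee_pos"].round(1),"rot",st["ee_rot"].round(2),"F",st["force"].round(1),"w",round(st["gripper_width"],1),"delta",d.round(4),"roll",round(t,4))
E
python3 -c "
from h import *
delta([450,-135,300],90)"
```

```text
t 0.6 pos [ 279.6 -360.7  254.4] rot [-1.7998e+02 -2.0000e-02  5.6450e+01] F [ 0.4 -1.2  0.3] w 91.1 delta [ 0.2823  0.0173 -0.0455] roll -0.5855
```

apply_moves(
  deltas=[
    [0.277, 0.013, -0.044, -0.57, 1],
    [0.277, 0.013, -0.044, -0.57, 1],
    [0.277, 0.013, -0.044, -0.57, 1],
    [0.277, 0.013, -0.044, -0.57, 1],
    [0.277, 0.013, -0.044, -0.57, 1],
  ],
)

```text
time_s: 1.1
ee_pos: [426.6, -162.3, 293.7]
ee_rot: [-180.0, 0.0, 88.9]
force: [0.2, -1.0, -0.6]
gripper_width: 90.8
gripper_force: 0.0
```

apply_moves(
  deltas=[
    [0.03, 0, 0, 0, 1],
    [0.03, 0, 0, 0, 1],
    [0.03, 0, 0, 0, 1],
  ],
)

```text
time_s: 1.4
ee_pos: [426.5, -133.9, 293.3]
ee_rot: [-180.0, 0.0, 88.9]
force: [-0.9, -0.6, 0.2]
gripper_width: 91.2
gripper_force: 0.0
```

```bash
python3 - <<'E'
from h import *
import cv2
delta([450,-135,300],90)
st=env.state(); im=cams.grab_frame("wrist"); cv2.imwrite("pics/w1.png",im)
import pickle; pickle.dump(st,open("w1.pkl","wb"))
E
```

```text
t 1.4 pos [ 426.5 -133.9  293.3] rot [-1.7996e+02  3.0000e-02  8.8900e+01] F [-0.9 -0.6  0.2] w 91.2 delta [-0.0007  0.0235 -0.0067] roll -0.0192
```

View pics/w1.png

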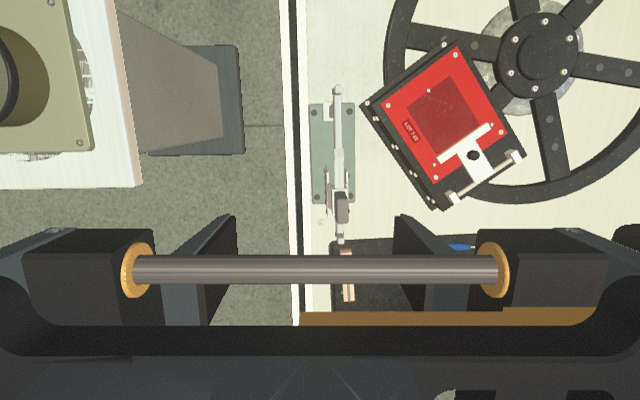

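The wrist view shows the feed rail from its +y stop at about (337,88) down to the carrier's dark tab at about (343,205). I'll enlarge that.

```bash
python3 -c "
import cv2
a=cv2.imread('pics/w1.png')[75:250,300:390];cv2.imwrite('pics/w1c.png',cv2.resize(a,None,fx=3.4,fy=3.4,interpolation=cv2.INTER_CUBIC))"
```

```text
(no output)
```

View pics/w1c.png

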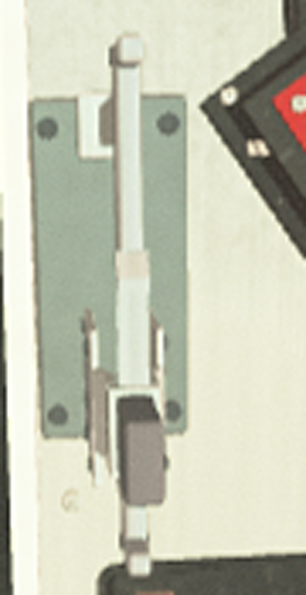

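```bash
python3 - <<'E'
from h import *
import pickle
st=pickle.load(open("w1.pkl","rb"));c=cam("wrist",st)
f=lambda x,y,z:print(ray(c,300+x/3.4,75+y/3.4,z).round(1))
f(129,43,145);f(139,563,145);f(144,460,172);f(131,250,133);f(133,276,140)
E
```

```text
[450.  -34.1 145. ]
[ 453.3 -193.2  145. ]
[ 452.5 -150.5  172. ]
[451.5 -93.9 133. ]
[ 451.6 -101.2  140. ]
```

apply_moves(
  deltas=[
    [-0.016, 0.026, 0.03, -0.04, 1],
    [-0.016, 0.026, 0.08, -0.04, 0.2],
    [-0.016, 0.026, 0.09, -0.04, 0.2],
    [-0.016, 0.026, 0.09, -0.04, 0.0],
  ],
)

```text
time_s: 1.85
ee_pos: [450.9, -151.4, 202.2]
ee_rot: [-179.8, -0.1, 91.0]
force: [-1.0, 0.6, 0.5]
gripper_width: 70.1
gripper_force: 0.0
```

```bash
python3 - <<'E'
from h import *
import cv2
delta([452.4,-150.5,141],91.2)
st=env.state(); im=cams.grab_frame("wrist"); cv2.imwrite("pics/w2.png",im[80:380,160:480].repeat(2,0).repeat(2,1))
print(proj(cam("wrist",st),[452.4,-150.5,172]))
E
```

```text
t 1.85 pos [ 450.9 -151.4  202.2] rot [-1.7976e+02 -8.0000e-02  9.0980e+01] F [-1.   0.6  0.5] w 70.1 delta [0.0008 0.0018 0.0612] roll -0.0039
[318.00564138 224.36768248]
```

View pics/w2.png

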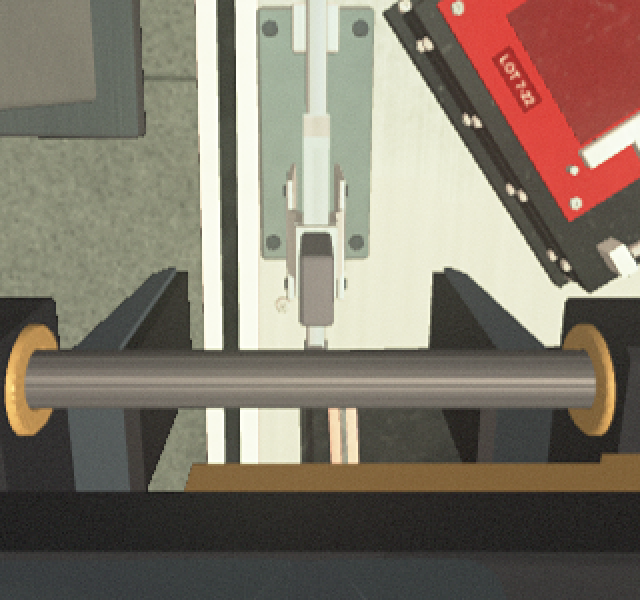

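The tab top is centred on full-frame pixel (318.7,224), which matches the prediction of (318,224.4). I'll descend and grip.

apply_moves(
  deltas=[
    [0.001, 0.002, 0.03, -0.004, -0.3],
    [0.001, 0.002, 0.055, -0.004, -0.3],
    [0.001, 0.002, 0.061, -0.004, -0.5],
    [0.001, 0.002, 0.061, -0.004, -0.9],
    [0.001, 0.002, 0.061, -0.004, -1],
  ],
  grip_force=30,
)

```text
time_s: 2.4
ee_pos: [455.7, -150.3, 144.6]
ee_rot: [179.8, 0.1, 91.3]
force: [0.5, -0.4, 0.7]
gripper_width: 25.9
gripper_force: 0.0
```

apply_moves(
  deltas=[
    [0, 0, 0, 0, -1],
    [0, 0, 0, 0, -1],
    [0, 0, 0, 0, -1],
    [0, 0, 0, 0, -1],
    [0, 0, 0, 0, -1],
  ],
)

```text
time_s: 2.9
ee_pos: [454.4, -150.0, 143.8]
ee_rot: [180.0, 0.1, 91.3]
force: [-2.2, -1.9, 6.3]
gripper_width: 11.5
gripper_force: 30.0
```

```bash
python3 -c "
from h import *
delta([452.4,-150.5,241],91.2)"
```

```text
t 2.9 pos [ 454.4 -150.   143.8] rot [1.7996e+02 5.0000e-02 9.1330e+01] F [-2.2 -1.9  6.3] w 11.5 delta [-0.0006 -0.0019 -0.0972] roll 0.0022
```

apply_moves(
  deltas=[
    [0, 0, -0.006, 0, -1],
    [0, 0, -0.015, 0, -1],
    [0, 0, -0.03, 0, -1],
    [0, 0, -0.05, 0, -1],
    [0, 0, -0.07, 0, -1],
  ],
)

```text
time_s: 3.4
ee_pos: [454.3, -149.6, 213.5]
ee_rot: [-180.0, -0.0, 91.3]
force: [0.9, 1.4, -1.5]
gripper_width: 11.9
gripper_force: 30.0
```

apply_moves(
  deltas=[
    [0, 0, -0.03, 0, -1],
    [0, 0, -0.055, 0, -1],
    [0, 0, -0.065, 0, -1],
    [0, 0, -0.065, 0, -1],
  ],
)

```text
time_s: 3.8
ee_pos: [455.0, -149.9, 278.8]
ee_rot: [179.8, 0.1, 91.3]
force: [-0.9, 0.6, -2.2]
gripper_width: 12.2
gripper_force: 30.0
```

```bash
python3 - <<'E'
from h import *
import cv2
s=cam("scene")
# receiving rail estimates
a=ray(s,366,219,130);b=ray(s,292,259,130)
for e in(a,b):print(e)
delta([470,90,275],75)
cv2.imwrite("pics/w3.png",cams.grab_frame("wrist"))
E
```

```text
[464.58893824 134.29553824 130.        ]
[515.07951705 319.89362009 130.        ]
t 3.8 pos [ 455.  -149.9  278.8] rot [1.7983e+02 6.0000e-02 9.1320e+01] F [-0.9  0.6 -2.2] w 12.2 delta [0.2395 0.0205 0.0036] roll 0.2848
```

View pics/w3.png

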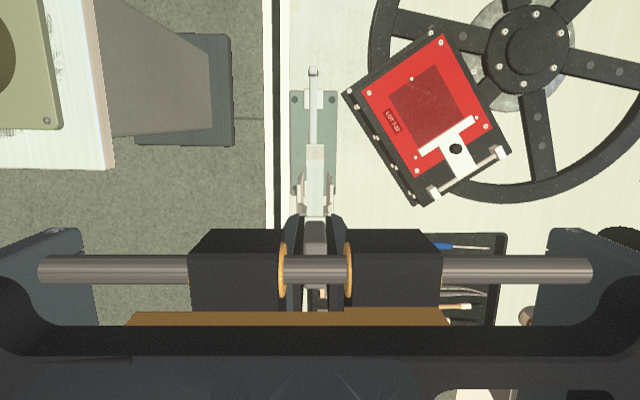

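The carrier is in the grip and clear of the rail, still upright. Before moving over, I'll check the overhead heads for clearance.

```bash
python3 - <<'E'
from h import *
s=cam("scene");d=cam("side")
def tri(u,v):
    D=[];E=[]
    for c,p in((s,u),(d,v)):
        w=c[1]@np.linalg.solve(c[0],[*p,1.]);w/=np.linalg.norm(w);P=np.eye(3)-np.outer(w,w);D.append(P);E.append(P@c[2])
    return np.linalg.solve(sum(D),sum(E)).round()
print(tri((343,105),(438,298)),tri((345,80),(455,270)))
delta([470,105,282],76)
E
```

```text
[ 802. -243.  120.] [ 817. -266.  190.]
t 3.85 pos [ 454.2 -149.6  277.4] rot [1.7999e+02 1.0000e-02 9.1320e+01] F [-0.3  0.4 -3.2] w 12.0 delta [ 0.2542  0.0216 -0.0047] roll 0.2674
```

apply_moves(
  deltas=[
    [0.03, 0.003, -0.005, 0.05, -1],
    [0.07, 0.006, -0.005, 0.1, -1],
    [0.11, 0.009, -0.005, 0.15, -1],
    [0.15, 0.013, -0.005, 0.2, -1],
    [0.19, 0.016, -0.005, 0.26, -1],
  ],
)

```text
time_s: 4.35
ee_pos: [465.0, 42.1, 280.7]
ee_rot: [-179.8, 0.1, 76.3]
force: [1.5, 0.2, -3.0]
gripper_width: 12.0
gripper_force: 30.0
```

apply_moves(
  deltas=[
    [0.03, 0, 0, 0, -1],
    [0.05, 0, 0, 0, -1],
    [0.065, 0, 0, 0, -1],
    [0.065, 0, 0, 0, -1],
    [0.065, 0, 0, 0, -1],
  ],
)

```text
time_s: 4.85
ee_pos: [480.8, 103.3, 281.6]
ee_rot: [-179.9, 0.1, 76.4]
force: [-0.3, 0.3, -2.3]
gripper_width: 11.7
gripper_force: 30.0
```

```bash
python3 - <<'E'
from h import *
import cv2,pickle
delta([470,105,282],76)
st=env.state(); im=cams.grab_frame("wrist"); cv2.imwrite("pics/w4f.png",im);pickle.dump(st,open("w4.pkl","wb"))
cv2.imwrite("pics/w4.png",cv2.resize(im[0:240,180:500],None,fx=2.5,fy=2.5,interpolation=cv2.INTER_CUBIC))
E
```

```text
t 4.85 pos [480.8 103.3 281.6] rot [-1.7991e+02  1.0000e-01  7.6430e+01] F [-0.3  0.3 -2.3] w 11.7 delta [-0.0008 -0.0109 -0.0004] roll 0.0076
```

View pics/w4.png

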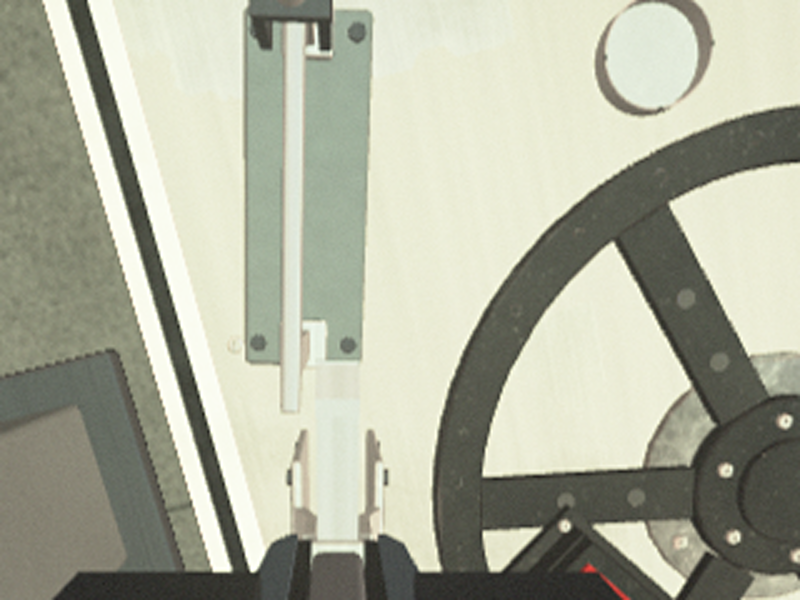

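The rail runs from its open end at crop (290.5,410) up to the block's face at about (294,20). The carrier's tongue head is at (338,362–398).

```bash
python3 - <<'E'
from h import *
import pickle
st=pickle.load(open("w4.pkl","rb"));c=cam("wrist",st)
f=lambda x,y,z:ray(c,180+x/2.5,y/2.5,z)
a=f(290.5,410,130);b=f(294,30,130)
u=(b-a)/np.linalg.norm(b-a);print(a,b,"heading yaw",np.degrees(np.arctan2(-u[0],u[1])))
print("block face from end",np.linalg.norm(f(294,20,152)-a),f(291,20,154))
print("open part",a+30*u)
zo=st["ee_pos"][2]-13.8
print("tip",f(337,362,zo+4)," head back",f(337,398,zo+10), "tcp",st["ee_pos"])
y=np.radians(76.43);t=np.array([np.cos(y),np.sin(y),0])
print("expected tip",st["ee_pos"]+58*t)
E
```

```text
[466.68401672 132.17572078 130.        ] [503.11917959 269.2467234  130.        ] heading yaw -14.885707478409591
block face from end 140.15857397572972 [502.41540835 265.24209523 154.        ]
open part [474.39076835 161.16892652 130.        ]
tip [493.13516979 157.90988557 271.82260986]  head back [491.38575492 150.56999327 277.82260986] tcp [480.78339647 103.26053454 281.62260986]
expected tip [494.39211994 159.64140582 281.62260986]
```

apply_moves(
  deltas=[
    [0.02, -0.008, 0, 0.01, -1],
    [0.045, -0.019, 0, 0.023, -1],
    [0.055, -0.019, 0.015, 0.023, -1],
    [0.055, -0.019, 0.03, 0.023, -1],
    [0.055, -0.019, 0.03, 0.023, -1],
  ],
)

```text
time_s: 5.4
ee_pos: [474.2, 160.5, 250.6]
ee_rot: [-179.8, 0.2, 75.1]
force: [0.4, 0.3, -2.3]
gripper_width: 11.9
gripper_force: 30.0
```

```bash
python3 - <<'E'
from h import *
import cv2,pickle
delta([474.9,161,200],75.1)
st=env.state(); im=cams.grab_frame("wrist"); cv2.imwrite("pics/w5f.png",im);pickle.dump(st,open("w5.pkl","wb"))
cv2.imwrite("pics/w5.png",cv2.resize(im[40:240,240:400],None,fx=3,fy=3,interpolation=cv2.INTER_CUBIC))
E
```

```text
t 5.4 pos [474.2 160.5 250.6] rot [-179.78    0.18   75.06] F [ 0.4  0.3 -2.3] w 11.9 delta [0.0009 0.0007 0.0506] roll -0.0007
```

View pics/w5.png

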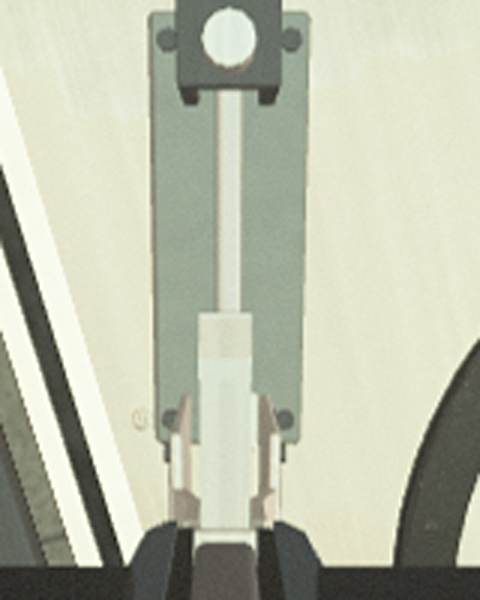

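The rail is centred at crop x=230 (rows 100–300), the tongue at x=225 (row 335), and the block's front edge is at about row 88–103.

```bash
python3 - <<'E'
from h import *
import pickle
st=pickle.load(open("w5.pkl","rb"));c=cam("wrist",st);A=rot(st["ee_rot"])
f=lambda x,y,z:(A.T@(ray(c,240+x/3,40+y/3,z)-st["ee_pos"])).round(2)
zo=st["ee_pos"][2]-13.8
print("rail",f(230,300,130),f(230,110,130))
print("tongue tip/back",f(225,315,zo+4),f(225,358,zo+10),f(225,430,zo+2),f(224,520,zo+2))
print("tab top", f(224,545,zo+42))
print("block bottom/top face",f(230,90,154),f(230,103,142))
E
```

```text
rail [ 51.69   0.86 120.41] [106.61   0.72 120.24]
tongue tip/back [55.91 -0.7   9.62] [48.39 -0.69  3.65] [32.96 -0.67 11.7 ] [14.1  -0.85 11.76]
tab top [ 22.13  -0.82 -28.27]
block bottom/top face [108.65   0.59  96.23] [106.96   0.65 108.24]
```

apply_moves(
  deltas=[
    [0, 0.0015, 0.02, 0, -1],
    [0, 0.0015, 0.045, 0, -1],
    [0, 0.0015, 0.065, 0, -1],
    [0, 0.0015, 0.075, 0, -1],
    [0, 0.0015, 0.083, 0, -1],
  ],
)

```text
time_s: 5.95
ee_pos: [477.6, 160.9, 169.7]
ee_rot: [179.9, -0.0, 75.0]
force: [-0.2, -0.3, -2.2]
gripper_width: 11.9
gripper_force: 30.0
```

apply_moves(
  deltas=[
    [0, 0, 0.003, 0, -1],
    [0, 0, 0.006, 0, -1],
    [0, 0, 0.009, 0, -1],
    [0, 0, 0.012, 0, -1],
  ],
)

```text
time_s: 6.35
ee_pos: [476.6, 161.7, 158.2]
ee_rot: [-180.0, -0.0, 75.1]
force: [-3.3, 1.3, -0.7]
gripper_width: 11.8
gripper_force: 30.0
```

apply_moves(
  deltas=[
    [0, -0.0005, 0.003, 0, -1],
    [0, -0.0005, 0.005, 0, -1],
    [0, -0.0005, 0.008, 0, -1],
    [0, -0.0005, 0.01, 0, -1],
  ],
)

```text
time_s: 6.75
ee_pos: [476.4, 161.4, 147.1]
ee_rot: [-180.0, 0.0, 75.1]
force: [-1.9, 0.3, -1.4]
gripper_width: 11.7
gripper_force: 30.0
```

```bash
python3 -c "
from h import *
delta([474.9,161,143.8],75.1)"
```

```text
t 6.75 pos [476.4 161.4 147.1] rot [-1.7997e+02  2.0000e-02  7.5100e+01] F [-1.9  0.3 -1.4] w 11.7 delta [-0.0008 -0.0014  0.0033] roll 0.0
```

apply_moves(
  deltas=[
    [0, -0.0003, 0.001, 0, -1],
    [0, -0.0003, 0.002, 0, -1],
    [0, -0.0003, 0.003, 0, -1],
    [0, -0.0003, 0.003, 0, -1],
  ],
)

```text
time_s: 7.15
ee_pos: [476.4, 161.5, 144.3]
ee_rot: [180.0, 0.0, 75.1]
force: [-0.8, 1.4, -2.9]
gripper_width: 11.6
gripper_force: 30.0
```

apply_moves(
  deltas=[
    [0, 0, 0.0005, 0, -1],
    [0, 0, 0.001, 0, -1],
    [0, 0, 0.001, 0, -1],
  ],
)

```text
time_s: 7.45
ee_pos: [476.5, 161.5, 143.8]
ee_rot: [180.0, -0.0, 75.1]
force: [-1.4, 0.6, -0.4]
gripper_width: 11.8
gripper_force: 30.0
```

apply_moves(
  deltas=[
    [0, 0, 0.0005, 0, -1],
    [0, 0, 0.0005, 0, -1],
    [0, 0, 0.0005, 0, -1],
  ],
)

```text
time_s: 7.75
ee_pos: [476.5, 161.5, 143.8]
ee_rot: [180.0, -0.0, 75.1]
force: [-3.3, 0.5, 5.4]
gripper_width: 11.8
gripper_force: 30.0
```

apply_moves(
  deltas=[
    [0, 0, -0.0003, 0, -0.6],
    [0, -0.0005, -0.0005, 0, -0.6],
    [0, -0.0005, -0.0005, 0, -0.6],
    [0, -0.0005, -0.0005, 0, -1],
    [0, -0.0005, -0.0005, 0, -1],
  ],
)

```text
time_s: 8.25
ee_pos: [476.2, 161.7, 143.4]
ee_rot: [180.0, -0.0, 75.1]
force: [0.3, -0.6, -0.6]
gripper_width: 11.8
gripper_force: 30.0
```

apply_moves(
  deltas=[
    [0, 0, 0, 0, -1],
    [0, 0, 0, 0, -1],
    [0, 0, 0, 0, -1],
  ],
)

```text
time_s: 8.55
ee_pos: [476.0, 161.7, 143.5]
ee_rot: [180.0, 0.0, 75.1]
force: [0.5, 0.6, -0.4]
gripper_width: 11.9
gripper_force: 30.0
```

apply_moves(
  deltas=[
    [0.003, 0, 0, 0, -1],
    [0.008, 0, 0, 0, -1],
    [0.013, 0, 0, 0, -1],
    [0.018, 0, 0, 0, -1],
    [0.022, 0, 0, 0, -1],
  ],
)

```text
time_s: 9.05
ee_pos: [481.5, 183.4, 143.4]
ee_rot: [-180.0, 0.0, 75.1]
force: [-1.4, -0.3, 0.5]
gripper_width: 11.8
gripper_force: 30.0
```

apply_moves(
  deltas=[
    [0.005, 0, 0, 0, -1],
    [0.01, 0, 0, 0, -1],
    [0.015, 0, 0, 0, -1],
    [0.018, 0, 0, 0, -1],
    [0.02, 0, 0, 0, -1],
  ],
)

```text
time_s: 9.55
ee_pos: [486.7, 202.6, 143.4]
ee_rot: [-180.0, 0.0, 75.1]
force: [0.1, -0.7, -0.8]
gripper_width: 11.7
gripper_force: 30.0
```

apply_moves(
  deltas=[
    [0.002, 0, 0, 0, -1],
    [0.005, 0, 0, 0, -1],
    [0.008, 0, 0, 0, -1],
    [0.011, 0, 0, 0, -1],
    [0.014, 0, 0, 0, -1],
  ],
)

```text
time_s: 10.05
ee_pos: [490.3, 216.1, 143.5]
ee_rot: [-180.0, -0.0, 75.1]
force: [0.6, -0.9, -1.7]
gripper_width: 11.7
gripper_force: 30.0
```

apply_moves(
  deltas=[
    [0.002, 0, 0, 0, -1],
    [0.004, 0, 0, 0, -1],
    [0.006, 0, 0, 0, -1],
    [0.008, 0, 0, 0, -1],
  ],
)

```text
time_s: 10.45
ee_pos: [492.1, 222.7, 143.5]
ee_rot: [-180.0, 0.1, 75.1]
force: [-0.9, -5.5, 0.0]
gripper_width: 11.6
gripper_force: 30.0
```

apply_moves(
  deltas=[
    [0.0015, 0, 0, 0, -1],
    [0.003, 0, 0, 0, -1],
    [0.003, 0, 0, 0, -1],
  ],
)

```text
time_s: 10.75
ee_pos: [492.8, 226.3, 143.5]
ee_rot: [-180.0, 0.0, 75.1]
force: [-0.2, -1.5, -1.1]
gripper_width: 11.9
gripper_force: 30.0
```

apply_moves(
  deltas=[
    [0.0015, 0, 0, 0, -1],
    [0.003, 0, 0, 0, -1],
    [0.003, 0, 0, 0, -1],
  ],
)

```text
time_s: 11.05
ee_pos: [494.0, 229.9, 143.4]
ee_rot: [-180.0, -0.1, 75.1]
force: [-0.1, -1.9, -1.4]
gripper_width: 11.6
gripper_force: 30.0
```

apply_moves(
  deltas=[
    [0.0015, 0, 0, 0, -1],
    [0.003, 0, 0, 0, -1],
    [0.003, 0, 0, 0, -1],
  ],
)

```text
time_s: 11.35
ee_pos: [494.9, 233.0, 143.5]
ee_rot: [180.0, -0.1, 75.1]
force: [-0.4, 0.5, -2.0]
gripper_width: 11.9
gripper_force: 30.0
```

apply_moves(
  deltas=[
    [0.001, 0, 0, 0, -1],
    [0.002, 0, 0, 0, -1],
    [0.002, 0, 0, 0, -1],
  ],
)

```text
time_s: 11.65
ee_pos: [495.1, 233.9, 143.4]
ee_rot: [-180.0, 0.0, 75.1]
force: [-0.4, -1.8, -0.8]
gripper_width: 11.6
gripper_force: 30.0
```

apply_moves(
  deltas=[
    [0.001, 0, 0, 0, -1],
    [0.0015, 0, 0, 0, -1],
    [0.0015, 0, 0, 0, -1],
  ],
)

```text
time_s: 11.95
ee_pos: [495.5, 235.5, 143.5]
ee_rot: [-180.0, 0.0, 75.1]
force: [-0.1, -3.3, -0.2]
gripper_width: 12.0
gripper_force: 30.0
```

apply_moves(
  deltas=[
    [0.001, 0, 0, 0, -1],
    [0.0015, 0, 0, 0, -1],
    [0.0015, 0, 0, 0, -1],
  ],
)

```text
time_s: 12.25
ee_pos: [495.7, 236.3, 143.5]
ee_rot: [-180.0, 0.1, 75.1]
force: [-0.8, -5.3, 0.2]
gripper_width: 11.9
gripper_force: 30.0
```

apply_moves(
  deltas=[
    [0.001, 0, 0, 0, -1],
    [0.0015, 0, 0, 0, -1],
    [0.0015, 0, 0, 0, -1],
  ],
)

```text
time_s: 12.55
ee_pos: [495.9, 237.1, 143.5]
ee_rot: [-180.0, 0.2, 75.1]
force: [-1.4, -7.8, 0.1]
gripper_width: 12.1
gripper_force: 30.0
```

apply_moves(
  deltas=[
    [0.001, 0, 0, 0, -1],
    [0.002, 0, 0, 0, -1],
    [0.002, 0, 0, 0, -1],
  ],
)

```text
time_s: 12.85
ee_pos: [496.3, 238.4, 143.6]
ee_rot: [-180.0, 0.3, 75.1]
force: [-2.0, -9.4, 2.1]
gripper_width: 11.6
gripper_force: 30.0
```

apply_moves(
  deltas=[
    [0.001, 0, 0, 0, -1],
    [0.0015, 0, 0, 0, -1],
    [0.0015, 0, 0, 0, -1],
  ],
)

```text
time_s: 13.15
ee_pos: [496.5, 239.4, 143.6]
ee_rot: [-180.0, 0.3, 75.1]
force: [-2.2, -10.9, 2.7]
gripper_width: 11.9
gripper_force: 30.0
```

apply_moves(
  deltas=[
    [-0.001, 0, 0, 0, -1],
    [-0.002, 0, 0, 0, -1],
    [-0.003, 0, 0, 0, -1],
    [-0.004, 0, 0, 0, -1],
  ],
)

```text
time_s: 13.55
ee_pos: [495.8, 236.6, 143.5]
ee_rot: [-180.0, 0.2, 75.1]
force: [-0.8, -6.9, -0.9]
gripper_width: 11.9
gripper_force: 30.0
```

apply_moves(
  deltas=[
    [-0.001, 0, 0, 0, -1],
    [-0.0015, 0, 0, 0, -1],
    [-0.0015, 0, 0, 0, -1],
  ],
)

```text
time_s: 13.85
ee_pos: [495.7, 236.2, 143.5]
ee_rot: [180.0, 0.0, 75.1]
force: [-0.6, -3.9, -1.0]
gripper_width: 11.9
gripper_force: 30.0
```

apply_moves(
  deltas=[
    [-0.001, 0, 0, 0, -1],
    [-0.002, 0, 0, 0, -1],
    [-0.002, 0, 0, 0, -1],
  ],
)

```text
time_s: 14.15
ee_pos: [495.6, 235.8, 143.5]
ee_rot: [180.0, -0.1, 75.1]
force: [0.0, 1.6, -3.1]
gripper_width: 11.7
gripper_force: 30.0
```

apply_moves(
  deltas=[
    [-0.001, 0, 0, 0, -1],
    [-0.0015, 0, 0, 0, -1],
    [-0.0015, 0, 0, 0, -1],
  ],
)

```text
time_s: 14.45
ee_pos: [495.5, 235.4, 143.5]
ee_rot: [180.0, -0.3, 75.1]
force: [1.5, 6.5, -5.2]
gripper_width: 11.9
gripper_force: 30.0
```

The pull back is held (+6.5 N), so the carrier is latched. I'll relax and let go.

apply_moves(
  deltas=[
    [0.001, 0, 0, 0, -1],
    [0.0025, 0, 0, 0, -1],
    [0.0025, 0, 0, 0, -1],
    [0.0025, 0, 0, 0, -0.6],
    [0.0025, 0, 0, 0, -0.5],
  ],
)

```text
time_s: 14.95
ee_pos: [495.8, 235.4, 144.0]
ee_rot: [179.9, -0.0, 75.1]
force: [0.7, -0.2, -0.2]
gripper_width: 22.3
gripper_force: 0.0
```

apply_moves(
  deltas=[
    [0, 0, 0, 0, -0.4],
    [0, 0, -0.02, 0, -0.4],
    [0, 0, -0.06, 0, -0.4],
    [0, 0, -0.1, 0, -0.4],
    [0, 0, -0.12, 0, -0.4],
  ],
)

```text
time_s: 15.45
ee_pos: [496.8, 236.0, 267.5]
ee_rot: [179.7, -0.2, 75.1]
force: [-0.6, 1.3, -0.1]
gripper_width: 27.4
gripper_force: 0.0
```

apply_moves(
  deltas=[
    [-0.03, 0, 0, 0, -0.4],
    [-0.05, 0, 0, 0, -0.4],
    [-0.05, 0, 0, 0, -0.4],
  ],
)

```text
time_s: 15.75
ee_pos: [482.1, 185.5, 264.2]
ee_rot: [180.0, 0.0, 75.0]
force: [0.6, 0.1, 0.2]
gripper_width: 27.4
gripper_force: 0.0
```

```bash
python3 - <<'E'
from h import *
import cv2
delta([470,105,282],76)
im=cams.grab_frame("wrist")
cv2.imwrite("pics/w6.png",cv2.resize(im[0:220,200:460],None,fx=2.7,fy=2.7,interpolation=cv2.INTER_CUBIC))
E
```

```text
t 15.75 pos [482.1 185.5 264.2] rot [1.7996e+02 3.0000e-02 7.4980e+01] F [0.6 0.1 0.2] w 27.4 delta [-0.0809  0.0092 -0.0178] roll -0.0177
```

View pics/w6.png

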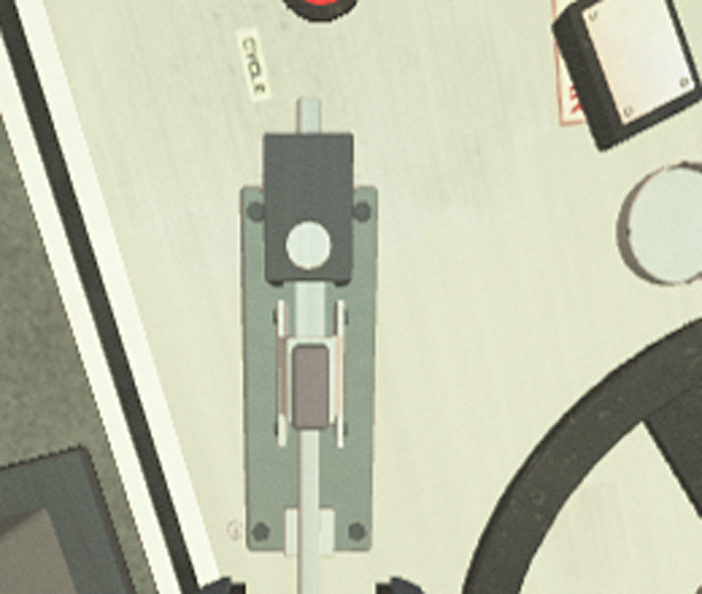

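The carrier sits squarely on the receiving rail, its tab at crop (310,385) and its tongue inside the block at (310,285). The bystanders are undisturbed, so I'll hand the job in.

```bash
python3 -c "
from workcell import env
print(env.job_done())"
```

```text
the job is handed in; nothing more can be done
None
```

The carrier is hanging on the receiving rail with its tongue latched in the catch block: it held against a 6.5 N pull back, and I pressed the buffer with about 11 N (roughly 5 mm); the job was handed in at about 16 s.

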